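# Empty and peel off the top instrument tray at a nail bench

## Task

Pick the two used grey buffer blocks out of the top tray and put them in the bin. Then peel that tray off the sticky stack by its thumb tab: raise the tab's corner first while the opposite corner stays down under its catch, draw it free, and leave the other trays standing on the table where they are. Finish still holding the tray by its tab, level and still, centred over the grey square pad and about 15 to 20 cm above the table, without knocking the two polish bottles or the cream jar about.

Things in the scene. Friction and masses are not known exactly. Their poses are not given: they have to be found in the camera images.
- tray_tab (a point): Thumb tab of the top tray: upright metal plate 8 mm thick, 28 mm wide, across the tray's (-x,-y) corner, its faces square to the tray's diagonal direction (-1,-1), i.e. 45 degrees to its x and y. It rises 36 mm above the rim; this point, its grip centre, is 24 mm above the rim and at (-86, -61) mm from the tray's centre. Axes are the tray's: x along its 200 mm side, y along the 150 mm side, z up.
- tray_mid (a point): Centre of the top tray, half-way up, tray's axes. Stepped open metal tray, 200 x 150 x 28 mm without the tab, about 0.22 kg; its lower 12 mm (186 x 136 mm) nests in the tray below. Its underside is 14 mm below this point, its inner floor 11.5 mm below, its rim 14 mm above.
- tray_far (a point): Top tray's corner opposite the tab, at (100, 75) mm from its centre. A tongue sticks 10 mm out here along the diagonal; a rigid catch on the tray below reaches 5 mm over it, 2 mm above: lifted level, the tray takes the whole stack along. Tilting it about this corner (tab up, 0.2 to 0.35 rad), then drawing it 10 mm or more level towards the tab's side, frees it.
- stack_top (a point): The rest of the stack: three nested metal trays, loose, about 1.5 kg, 200 x 150 mm; this is the centre of its upper rim, 60 mm above the table; same axes as the top tray at the start. Two sprung rubber bumpers inside its long sides grip the top tray's lower part with a few newtons, until it has risen there by 7 mm.
- stack: The same rest of the stack, origin at the centre of its underside on the table.
- block_a_mid (a point): Used buffer block, grey, 40 x 26 x 28 mm (x, y, z of its axes), about 15 g, lying in the top tray; this is its centre.
- block_b_mid (a point): The second used buffer block, same size; this is its centre.
- bin: Open white bin fixed on the table, 140 x 140 mm, 90 mm high, walls 4 mm; origin at the centre of its underside. It and the pad may change places.
- pad_top (a point): Centre of the upper face of the low grey square pad, 150 x 150 mm, 10 mm high, fixed on the table.
- polish_a: Small clear polish bottle with black cap, diameter 32 mm, 70 mm high, loose; origin at the centre of its underside. Leave alone.
- polish_b: Small amber polish bottle with black cap, diameter 32 mm, 70 mm high, loose; origin at the centre of its underside. Leave alone.
- jar: Low white cream jar, diameter 56 mm, 45 mm high, loose; origin at the centre of its underside. Leave alone.

How it is judged:
On the way, in this order (a step that is already met when the one before it is completed fails the run):
1. both blocks lie in the bin while the top tray still sits in the stack (height (world z) of each of block_a_mid, block_b_mid below 0.075 m and x of block_a_mid in the frame of bin between -0.064 and 0.064 m and y of block_a_mid in the frame of bin between -0.064 and 0.064 m and x of block_b_mid in the frame of bin between -0.064 and 0.064 m and y of block_b_mid in the frame of bin between -0.064 and 0.064 m and z of tray_tab in the frame of stack below 0.106 m), for 0.2 s.
2. the tab's corner is raised by 30 mm while the opposite corner is still down (z of tray_tab in the frame of stack above 0.13 m and z of tray_far in the frame of stack below 0.074 m), for 0.1 s.
At the end, for the whole second after the job is handed in: The tray's centre is 12 to 26 cm above the table and within 5 cm of the pad's centre seen from above, tilted less than 0.2 rad, gripped by the fingers at its tab and touching neither stack nor bin; the other trays stand on the table within 5 cm of where they were; both blocks lie in the bin (height (world z) of tray_mid between 0.12 and 0.26 m and horizontal distance between tray_mid and pad_top below 0.05 m and angle between tray_mid's own z axis and vertical below 0.2 rad and contact force between tray and the fingers above 2 N and horizontal distance between tray_tab and the grasp point below 0.04 m and contact force between tray and stack below 0.1 N and contact force between tray and bin below 0.1 N and height (world z) of stack below 0.01 m and angle between stack's own z axis and vertical below 0.05 rad and distance of stack from where it was at the start of the episode below 0.05 m and height (world z) of each of block_a_mid, block_b_mid below 0.075 m and x of block_a_mid in the frame of bin between -0.064 and 0.064 m and y of block_a_mid in the frame of bin between -0.064 and 0.064 m and x of block_b_mid in the frame of bin between -0.064 and 0.064 m and y of block_b_mid in the frame of bin between -0.064 and 0.064 m); the arm keeps its last pose, push and grip.
It fails at once if the rest of the stack is lifted, tipped or shoved away (height (world z) of stack above 0.02 m or angle between stack's own z axis and vertical above 0.15 rad or distance of stack from where it was at the start of the episode above 0.06 m).
It fails at once if a bottle or the jar is knocked away (distance of any of polish_a, polish_b, jar from where it was at the start of the episode above 0.04 m).
It also fails if it takes over 72 s, if anything falls off the work surface, if the arm or the gripper's body presses on something with over 40 N, if the wrist force passes 120 N, or if a joint passes its speed limit or range.

## Robot

A 7-joint arm with a two-finger parallel gripper is mounted at the origin on the work surface. World frame = base frame: x ahead of the robot, y to its left, z up, the work surface at z = 0. Lengths are in m, angles in rad, forces in N, time in s.
With the tool pointing down it reaches from about 0.4 to 0.85 m from the base axis. Payload 4.5 kg.
Tool frame: the origin (TCP) lies on the centre line of the jaws, within the pads' length; the fingertips stand 14 mm ahead of it and the grasp point (between the pads) lies 5 mm behind it (r.tcp_to_tips is the z of the fingertips in the tool frame, in m); z points along the fingers, y is the direction in which the jaws open and shut (so a half turn about z gives the same grasp; the last joint's range is limited). The gripper opens to 88 mm and grips with 3 to 60 N. Pads are 18 mm wide; open, the fingers measure 123 mm over their backs; the gripper's body (75 mm by 187 mm) begins 45 mm behind the grasp point.
Start: joints at [1.333, 0.689, -0.195, 1.565, 0.157, 0.902, -0.215], TCP at [0.168, -0.602, 0.253] pointing down, gripper open.
Joint ranges: [-3.01, 3.01], [-0.46, 2.08], [-1.47, 1.51], [0.13, 2.56], [-1, 4.14], [0.04, 2.09], [-2.66, 2.66]. Speed limits (rad/s): [2.57, 2.57, 3.14, 3.14, 3.14, 3.14, 3.14].

## Interface

Orientations are given as a unit quaternion [x, y, z, w].
In Python, from plant import r, viewer gives the robot as it stands.
- The arm moves only by the shell command python3 -m inch 'ROWS' [FORCE]. ROWS is JSON, a list of rows, each a list of 3 entries, a list of its own where there are three numbers: the closure, from 0 (fully open) to 1 (shut), then the shift along the tool's x, y, z in cm, then the turn about the tool's z in degrees. In form: [[fingers, [x, y, z], yaw], ...]. A call has 1 to 20 rows; each row is the pose to reach, as a shift and turn from the pose commanded when the call began, along the tool's axes at that moment; what a row does not reach only later rows make up. A row lasts 1/10 s, in which the tool goes at most 50 mm and 8.59 degrees, less where a joint would pass 70% of its speed; a pose out of reach is approached as far as the arm can. A call with a gripper value outside its range is refused whole. The fingers move at their own pace and stop on an object; FORCE is the grip in N (left out, the last holds). Time passes only in rows, so rows that repeat a pose let the fingers close. It gives the time, the measured TCP pose, the force and the opening at its end, in the units of the state.
- r.get_state(): the state, without advancing time (a new reading comes with each control period).
- viewer.snapshot(name): name is "side" or "top" or "wrist"; returns the picture (480x640x3 uint8, red, green, blue); there is no depth.
- viewer.camera_params(name): a dict with "intrinsics" (3x3 intrinsics, pixels), "k1" (the pictures are not rectified: a ray, as slopes to the right and down, at radius r is drawn at 1 + k1 r^2 times it, then the intrinsics apply), "world_to_cam" (4x4, takes a point from world to camera coordinates). Camera axes: x right, y up, looking along -z (the intrinsics and any distortion apply to the point x, -y, -z); pixel columns grow to the right and rows downward; lengths in m; the calibration is good to about 2 mm. A picture is of the moment at which its call begins: read the wrist's pose just before it. camera_params takes no time and is no camera call; for the wrist camera it gives the pose at the moment of the call.
- r.finish_job(): hands the job in, once; it reports no verdict.
Trained networks look in the newest picture that a camera, given by its name, has taken for a name from the list of things; names that differ only in an ending like _2 or _b are one class to them, and where a whole thing is asked for, a point or a joint stands for the part that bears it (a point fixed in the world has none). Each returns a list of dicts, best first, with "p" (0 to 1); they miss things now and then, are a little off and sometimes report something else, mostly with a low value. They report only what shows in the picture. A call takes as long as a camera call.
- viewer.outline_of(camera, name): "pixels" (480x640 bool, what is visible of it) and "bbox" ([left, top, width, height] in pixels, round what is visible of it).
The state is a dict: "clock": time; "q": joint angles; "qd": joint speeds; "joint_torque": joint torques, N m; "tool_pos": TCP position; "eef_rot": TCP orientation; "contact_force": force on the tool from outside, world axes, zero at the start; "moment": the same for the moment, N m; "opening": opening from 0.0 (shut) to 1.0 (fully open).
Only numpy, scipy, OpenCV 4.12 (cv2) and the standard library are available. Lean on these libraries where they do the work, as an engineer would, in place of code of your own. Each camera call takes 0.05 s, during which the arm holds its last target.

## Working session

There is one attempt and no reset: what is moved stays moved. The work goes in short steps, Python scripts to look and compute and a shell command to move; the robot and the scene stay as the last step left them, time stands still between calls to the robot, and variables do not carry over. Pictures are saved under pics/ and viewed, and the job is handed in when it is done.

```bash
ls; mkdir -p pics
python3 - <<'E'
from plant import r, viewer
import cv2
s=r.get_state(); print(s, r.tcp_to_tips)
for n in("side","top","wrist"):
    im=viewer.snapshot(n); cv2.imwrite(f"pics/{n}0.png",im[:,:,::-1])
    print(n,viewer.camera_params(n))
print(r.get_state()['clock'])
E
```

```text
pics
{'clock': 0.0, 'q': array([ 1.33278455,  0.69003288, -0.19452807,  1.56634341,  0.15729245,
        0.90252912, -0.2151043 ]), 'qd': array([ 0.00063838, -0.00047928, -0.00086893, -0.00153386,  0.00025928,
        0.00191898, -0.00039794]), 'joint_torque': array([-1.71704869e-03, -5.27562511e+01, -1.26700256e+00, -1.53428096e+01,
       -5.25783061e-02,  6.57499928e-03,  1.73470908e-04]), 'tool_pos': array([ 0.16759187, -0.60146445,  0.25188004]), 'eef_rot': array([ 9.90772702e-01,  1.35530553e-01, -1.91243199e-04, -9.40940671e-04]), 'contact_force': array([-0.05102534, -0.19498343,  0.50230606]), 'moment': array([ 0.01045896, -0.01016414,  0.03083353]), 'opening': 1.0008790148860391} 0.014
side {'intrinsics': array([[503.12388161,   0.        , 325.26107347],
       [  0.        , 503.12388161, 236.79954948],
       [  0.        ,   0.        ,   1.        ]]), 'k1': -0.1091624076258636, 'world_to_cam': array([[-0.93546321, -0.35340076, -0.00406037,  0.52905175],
       [ 0.2791825 , -0.74595227,  0.60465886, -0.18902875],
       [-0.21671574,  0.56450254,  0.79647421, -0.943854
[... 301 characters left out ...]
5447, -0.99971426, -0.02374461,  0.03742112],
       [ 0.99726719, -0.0044992 ,  0.07374217, -0.56943554],
       [-0.07382793, -0.0234766 ,  0.99699463, -1.09711392],
       [ 0.        ,  0.        ,  0.        ,  1.        ]])}
wrist {'intrinsics': array([[397.03860853,   0.        , 324.17622235],
       [  0.        , 397.03860853, 242.02551277],
       [  0.        ,   0.        ,   1.        ]]), 'k1': -0.0814435612887624, 'world_to_cam': array([[ 0.26799946, -0.963418  , -0.00143136, -0.62516291],
       [ 0.92944636,  0.25893986, -0.26283001,  0.03525415],
       [ 0.2535858 ,  0.06910792,  0.9648411 , -0.38953385],
       [ 0.        ,  0.        ,  0.        ,  1.        ]])}
0.15
```

View pics/side0.png

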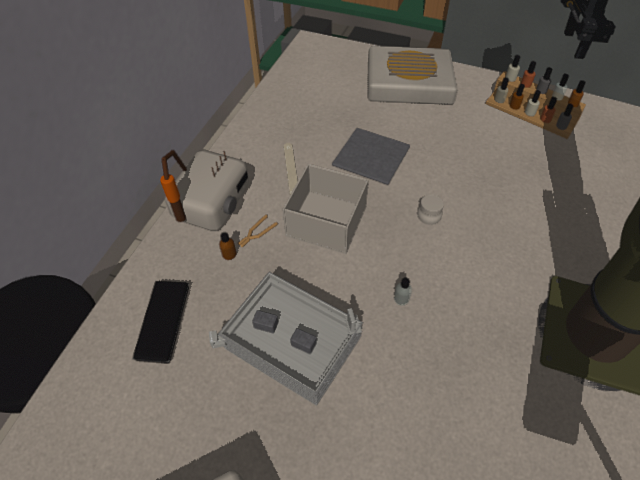

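View pics/top0.png

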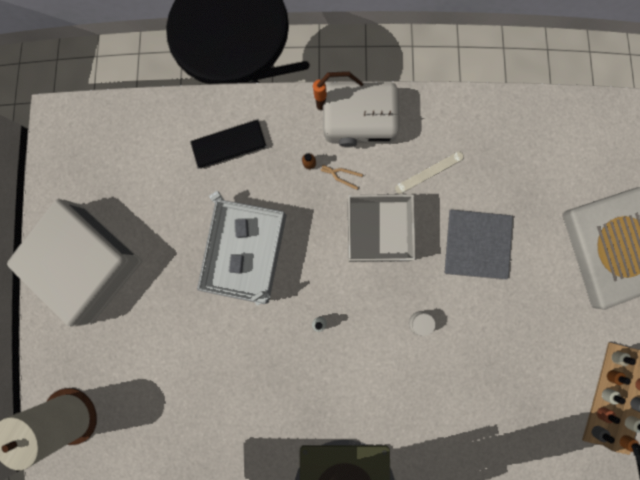

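View pics/wrist0.png

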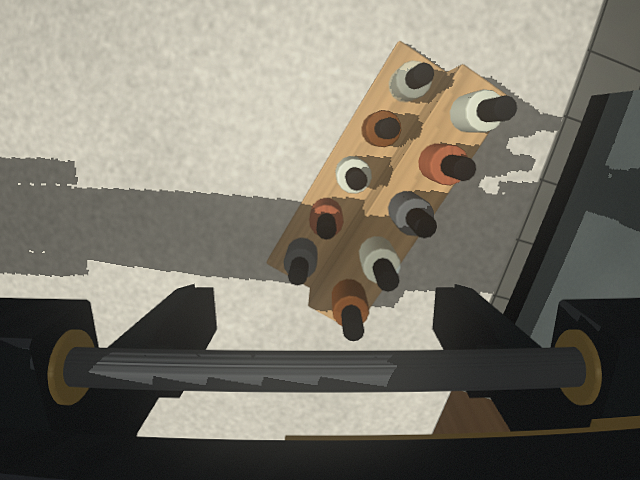

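The side and top views agree. The tray stack is on the robot's left, with its tab at about (262,297) in top and (357,320) in side, and its catch at (215,196) in top. The bin is at (381,228), the pad at (479,244), the blocks at (246,228) and (240,262), the clear bottle at (319,324), the jar at (423,322) and the amber bottle at (308,161), all in top.

```bash
cat > h.py <<'E'
import numpy as np, cv2
from scipy.spatial.transform import Rotation as R
from plant import r, viewer
def ray(P,uv):
    K=P['intrinsics'];x=np.array([(uv[0]-K[0,2])/K[0,0],(uv[1]-K[1,2])/K[1,1]])
    d=x.copy()
    for _ in range(30): d=x/(1+P['k1']*(d@d))
    W=P['world_to_cam'];Rm=W[:3,:3];c=-Rm.T@W[:3,3]
    v=Rm.T@np.array([d[0],-d[1],-1]);return c,v/np.linalg.norm(v)
def proj(P,p):
    c=P['world_to_cam']@np.append(p,1);d=np.array([c[0],-c[1]])/-c[2]
    d=d*(1+P['k1']*(d@d));K=P['intrinsics'];return np.array([K[0,0]*d[0]+K[0,2],K[1,1]*d[1]+K[1,2]])
def atz(P,uv,z):
    c,v=ray(P,uv);return c+v*(z-c[2])/v[2]
def tri(obs):
    A=np.zeros((3,3));b=np.zeros(3);L=[]
    for P,uv in obs:
        c,v=ray(P,uv);M=np.eye(3)-np.outer(v,v);A+=M;b+=M@c;L.append((c,v,M))
    p=np.linalg.solve(A,b);return p,[float(np.linalg.norm(M@(p-c))) for c,v,M in L]
def toolrel(w,s=None):
    s=s or r.get_state(); Rm=R.from_quat(s['eef_rot']).as_matrix()
    return Rm.T@(np.asarray(w)-s['tool_pos'])*100
E
python3 - <<'E'
from h import *
for n in("side","top"):
    im=viewer.snapshot(n); 
    for nm in ("block_a_mid","tray_mid","stack","bin","pad_top","polish_a","jar"):
        for o in viewer.outline_of(n,nm):
            m=o['pixels'];ys,xs=np.nonzero(m)
            if len(xs)<5: continue
            print(n,nm,round(o['p'],2),o['bbox'],len(xs),xs.mean().round(1),ys.mean().round(1))
    if n=="top": c=im[185:310,190:300]
    else: c=im[260:410,200:370]
    cv2.imwrite(f"pics/crop_{n}.png",cv2.resize(c[:,:,::-1],None,fx=4.5,fy=4 if n!="top" else 4.5,interpolation=cv2.INTER_CUBIC))
E
```

```text
side block_a_mid 0.91 [290.5, 329.4, 26.9, 23.6] 442 303.3 341.0
side block_a_mid 0.25 [416.4, 195.1, 25.3, 30.8] 602 429.6 209.3
side tray_mid 0.5 [333.0, 126.4, 74.3, 56.9] 2627 371.6 155.6
side stack 0.88 [211.8, 326.3, 149.6, 78.7] 1458 281.1 367.2
side bin 0.91 [281.4, 163.5, 86.8, 89.5] 5419 325.5 207.4
side pad_top 0.8 [332.0, 125.7, 72.5, 57.8] 2582 371.6 155.3
side pad_top 0.51 [211.7, 330.7, 148.9, 74.1] 1391 285.4 367.1
side polish_a 0.8 [396.5, 277.3, 16.2, 29.4] 363 402.7 292.1
side polish_a 0.54 [220.3, 232.7, 17.5, 27.6] 338 227.0 246.6
side jar 0.69 [417.7, 195.9, 25.7, 30.5] 589 430.1 209.1
top block_a_mid 0.8 [229.7, 254.7, 12.6, 20.8] 253 235.5 263.8
top tray_mid 0.84 [199.4, 197.9, 81.8, 105.0] 5981 240.3 251.4
top stack 0.73 [210.7, 191.1, 75.9, 109.1] 267 254.0 228.8
top pad_top 0.64 [445.4, 208.8, 68.7, 74.4] 4120 478.2 244.3
top polish_a 0.65 [300.5, 153.6, 14.4, 15.5] 185 308.5 160.9
top polish_a 0.59 [312.5, 316.4, 10.5, 16.3] 161 318.9 324.4
top polish_a 0.43 [347.0, 192.6, 71.1, 68.0] 4447 380.7 227.8
top jar 0.74 [406.2, 315.0, 28.1, 20.4] 489 421.4 323.5
```

View pics/crop_top.png

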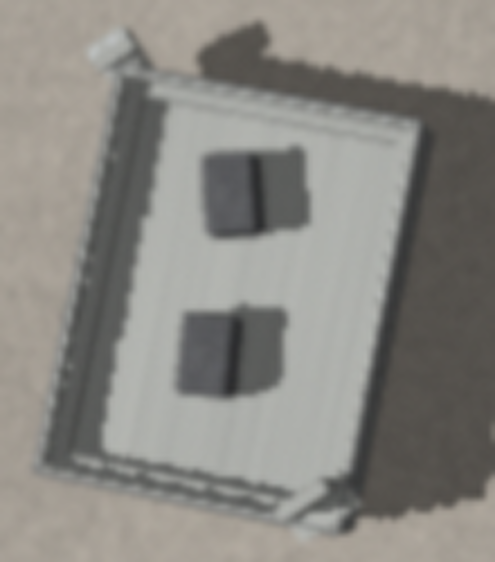

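View pics/crop_side.png

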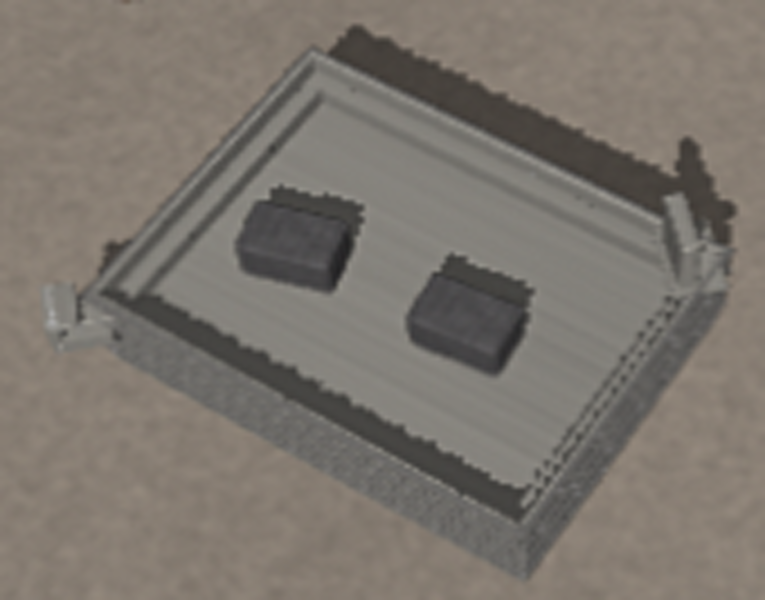

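The crops clearly show the tray rim's corners, the tab (lower right in top, right in side) and both blocks. Next I fit the poses from the two views.

```bash
cat > fit.py <<'E'
from h import *
from scipy.optimize import least_squares
PT=viewer.camera_params("top");PS=viewer.camera_params("side")
t=lambda x,y:(190+x/4.5-.4,185+y/4.5-.4)
s=lambda x,y:(200+x/4.5-.4,260+y/4-.4)
loc=np.array([[.1,.075],[.1,-.075],[-.1,-.075],[-.1,.075]])
T=[t(122,72),t(425,122),t(350,530),t(40,468)]
S=[s(95,300),s(312,50),None,s(525,520)]
def pts(p):
    c,sn=np.cos(p[3]),np.sin(p[3]);return [np.array([p[0]+c*a-sn*b,p[1]+sn*a+c*b,p[2]]) for a,b in loc]
def f(p):
    o=[]
    for w,a,b in zip(pts(p),T,S):
        o+=list(proj(PT,w)-a)
        if b is not None:o+=list(proj(PS,w)-b)
    return np.array(o)
q=least_squares(f,[.55,.2,.076,0]).x
print("tray",q.round(4),f(q).round(1))
for n,a,b in (("A",t(232,195),s(300,225)),("B",t(204,353),s(471,307))):
    print(n,tri([(PT,a),(PS,b)]), atz(PT,a,.0785),atz(PS,b,.0785))
c,sn=np.cos(q[3]),np.sin(q[3])
print("tab",q[0]+c*-.086-sn*-.061,q[1]+sn*-.086+c*-.061)
# tab top centre
print("tabtop",tri([(PT,t(302,500)),(PS,s(677,200))]))
for n,uv,z in(("bin",(381,228),.09),("pad",(478.2,244.3),.01),("pa",(319,324),.065),("pb",(308.5,160.9),.065),("jar",(423,322),.04)): print(n,atz(PT,uv,z).round(3))
print("bin side",atz(PS,(327,190),.09))
print("pad side",atz(PS,(371.6,155.5),.01))
print(tri([(PT,(478.4,244.3)),(PS,(371.6,155.5))]))
E
python3 fit.py
```

```text
tray [ 0.5457  0.2212  0.0705 -0.1814] [ 0.4 -0.9 -0.6 -1.2 -0.4 -0.4 -0.1  0.  -0.7 -0.2  1.2  0.8  1.   1.4]
A (array([0.5935907 , 0.22044535, 0.07973789]), [0.0003012616354381515, 0.0003012616354381962]) [0.5940032  0.22079574 0.0785    ] [0.59368593 0.21981086 0.0785    ]
B (array([0.51691656, 0.23325705, 0.07873439]), [0.0011529524768205226, 0.0011529524768205072]) [0.51802913 0.23364928 0.0785    ] [0.51584309 0.23287725 0.0785    ]
tab 0.4501369146447072 0.17673553169492384
tabtop (array([0.45116623, 0.17893618, 0.12254788]), [0.0016399855372495806, 0.0016399855372495374])
bin [ 0.591 -0.08   0.09 ]
pad [ 0.561 -0.31   0.01 ]
pa [0.387 0.053 0.065]
pb [0.743 0.076 0.065]
jar [ 0.388 -0.175  0.04 ]
bin side [ 0.59490457 -0.08902703  0.09      ]
pad side [ 0.55869266 -0.30326453  0.01      ]
(array([ 5.61272815e-01, -3.13556294e-01, -2.88956248e-05]), [6.31088077071275e-05, 6.310880770705587e-05])
```

The tray height, blocks and tab agree with the text to within a few mm. The hand-picked tab-top height is the worst of them, about 10 mm high. I'll move the wrist camera over the tray to refine.

Run:
```python
from h import *
for w in ([.42,-.25,.3],[.42,.22,.3]): print(toolrel(w).round(1))
```

```text
[ 33.7 -27.1  -4.7]
[ 46.4 -72.4  -4.7]
```

```bash
python3 -m inch '[[0,[4,-3,-2],5],[0,[8,-6,-4],10],[0,[12,-9,-5],15.5],[0,[16,-12,-5],15.5],[0,[20,-15,-5],15.5],[0,[24,-19,-5],15.5],[0,[28,-23,-5],15.5],[0,[33,-27,-5],15.5],[0,[35,-31,-5],15.5],[0,[36,-35,-5],15.5],[0,[38,-40,-5],15.5],[0,[39,-45,-5],15.5],[0,[40,-50,-5],15.5],[0,[42,-55,-5],15.5],[0,[43,-60,-5],15.5],[0,[44,-65,-5],15.5],[0,[45,-69,-5],15.5],[0,[46,-72,-5],15.5],[0,[46,-72,-5],15.5],[0,[46,-72,-5],15.5]]'
python3 - <<'E'
from h import *
s=r.get_state();P=viewer.camera_params("wrist");im=viewer.snapshot("wrist");cv2.imwrite("pics/w1.png",im[:,:,::-1])
np.savez("w1.npz",K=P['intrinsics'],W=P['world_to_cam'],k1=P['k1'])
print(s['tool_pos'],R.from_quat(s['eef_rot']).as_matrix().round(3),s['q'].round(2))
E
```

```text
clock: 2.95
tool_pos: [0.4173, 0.2162, 0.3026]
eef_rot: [1.0, 0.002, -0.0, -0.0]
contact_force: [0.2, -1.1, 0.6]
opening: 1.0
[0.41727344 0.21623441 0.30263854] [[ 1.     0.005 -0.   ]
 [ 0.005 -1.     0.   ]
 [-0.    -0.    -1.   ]] [-0.46  0.42 -0.17  1.95  0.1   0.78 -2.25]
```

View pics/w1.png

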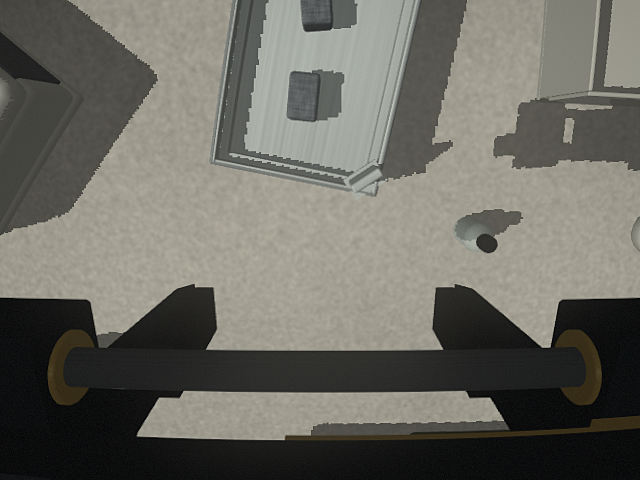

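The wrist view shows block B at about (303,96), block A cut off at the top edge at (317,14), the tab at (364,178), the tray's left corner at (212,162) and the clear bottle's cap at (487,243). I'll zoom in to refine.

Run:
```python
import cv2
im=cv2.imread("pics/w1.png");cv2.imwrite("pics/w1c.png",cv2.resize(im[0:200,205:405],None,fx=3,fy=3,interpolation=cv2.INTER_CUBIC))
```

```text
(no output)
```

View pics/w1c.png

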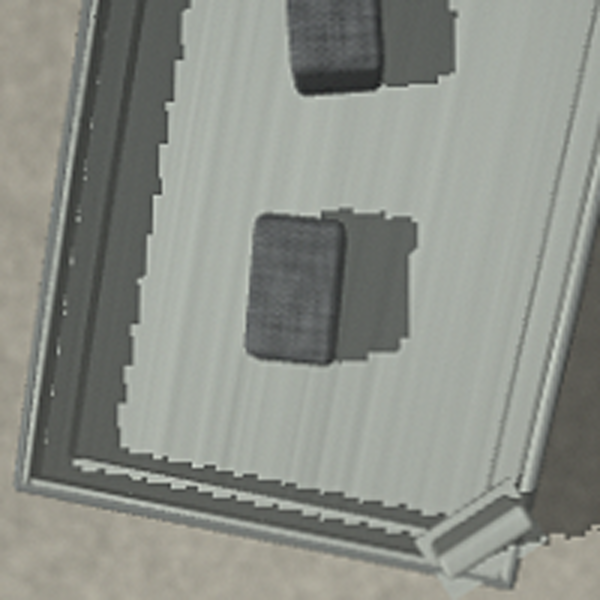

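```bash
cat > fit2.py <<'E'
from fit import *
d=np.load("w1.npz");PW=dict(intrinsics=d['K'],world_to_cam=d['W'],k1=float(d['k1']))
w=lambda x,y:(205+x/3-.3,y/3-.3)
Wd={3:w(18,488),2:w(513,588)}
def g(p):
    o=list(f(p));P=pts(p)
    for i,uv in Wd.items(): o+=list(proj(PW,P[i])-uv)
    return np.array(o)
q=least_squares(g,q).x;print("free z",q.round(4),g(q).round(1))
q3=least_squares(lambda p:g([p[0],p[1],.076,p[2]]),[q[0],q[1],q[3]]).x;print("z=.076",q3.round(4),g([q3[0],q3[1],.076,q3[2]]).round(1))
ct=w(295,287)
print("B",tri([(PT,t(204,353)),(PS,s(471,307)),(PW,ct)]),atz(PW,ct,.0785))
a=[atz(PW,w(*u),.0785)[:2] for u in((252,213),(340,215),(332,363),(247,357))];print(np.round(a,4))
v=a[0]-a[3];v2=a[1]-a[2];print("yaw B",np.degrees(np.arctan2(v[1],v[0])),np.degrees(np.arctan2(v2[1],v2[0])))
a=[atz(PW,w(*u),.0785)[:2] for u in((286,0),(294,70))];v=a[0]-a[1];print("yaw A",np.degrees(np.arctan2(v[1],v[0])),a)
im=cv2.imread("pics/w1.png")
if __name__=="__main__":
    Rz=np.array([[np.cos(q3[2]),-np.sin(q3[2])],[np.sin(q3[2]),np.cos(q3[2])]])
    big=cv2.resize(im[0:200,205:405],None,fx=4,fy=4,interpolation=cv2.INTER_CUBIC)
    u=np.array([-1,-1])/2**.5;n=np.array([1,-1])/2**.5
    for z in(.076,.112):
      poly=[]
      for a_,b_ in((4,14),(4,-14),(-4,-14),(-4,14)):
        l=np.array([-.086,-.061])+u*a_/1000+n*b_/1000
        p=proj(PW,np.append(Rz@l+q3[:2],z));poly.append([(p[0]-205)*4,p[1]*4])
      cv2.polylines(big,[np.int32(poly)],True,(0,0,255) if z>.1 else (0,255,0),1)
    cv2.imwrite("pics/tabfit.png",big[450:,300:])
    print("tab",Rz@[-.086,-.061]+q3[:2],"mid",q3)
E
python3 fit2.py
```

```text
tray [ 0.5457  0.2212  0.0705 -0.1814] [ 0.4 -0.9 -0.6 -1.2 -0.4 -0.4 -0.1  0.  -0.7 -0.2  1.2  0.8  1.   1.4]
A (array([0.5935907 , 0.22044535, 0.07973789]), [0.0003012616354381515, 0.0003012616354381962]) [0.5940032  0.22079574 0.0785    ] [0.59368593 0.21981086 0.0785    ]
B (array([0.51691656, 0.23325705, 0.07873439]), [0.0011529524768205226, 0.0011529524768205072]) [0.51802913 0.23364928 0.0785    ] [0.51584309 0.23287725 0.0785    ]
tab 0.4501369146447072 0.17673553169492384
tabtop (array([0.45116623, 0.17893618, 0.12254788]), [0.0016399855372495806, 0.0016399855372495374])
bin [ 0.591 -0.08   0.09 ]
pad [ 0.561 -0.31   0.01 ]
pa [0.387 0.053 0.065]
pb [0.743 0.076 0.065]
jar [ 0.388 -0.175  0.04 ]
bin side [ 0.59490457 -0.08902703  0.09      ]
pad side [ 0.55869266 -0.30326453  0.01      ]
(array([ 5.61272815e-01, -3.13556294e-01, -2.88956248e-05]), [6.31088077071275e-05, 6.310880770705587e-05])
free z [ 0.5448  0.2231  0.0749 -0.1923] [-0.4 -1.  -1.1 -1.9 -1.1  0.2  0.4 -0.5 -2.4  0.6 -0.6  0.8  0.3  2.1
  2.1  0.5 -0.  -0.8]
z=.076 [ 0.5448  0.2232 -0.1917] [-0.6 -1.1 -1.2 -2.1 -1.2  0.2  0.3 -0.8 -2.5  0.6 -0.8  0.8  0.3  1.8
  1.8  0.6  0.1 -0.6]
B (array([0.51734165, 0.23351047, 0.07897472]), [0.0006740823549941101, 0.0016512878540353034, 0.001012735797328736]) [0.51829555 0.23399118 0.0785    ]
[[0.5384 0.246 ]
 [0.5379 0.2212]
 [0.4973 0.2235]
 [0.4989 0.248 ]]
yaw B -2.875956674122144 -3.1928295644549785
yaw A 6.605241589450316 [array([0.59453618, 0.2360565 ]), array([0.57630329, 0.23394519])]
tab [0.44874638 0.17967273] mid [ 0.54479457  0.22316691 -0.1917312 ]
```

View pics/tabfit.png

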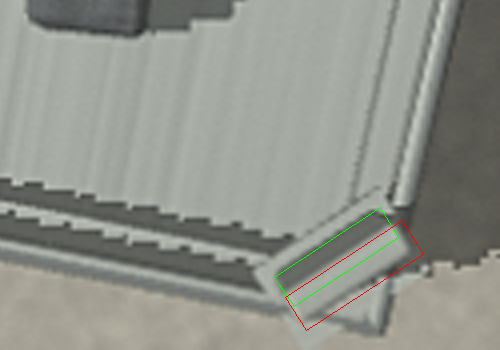

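Block B is triangulated at z 0.079, against 0.0785 expected. I'm grasping it now.

```bash
python3 -m inch '[[0.3,[4,-0.7,3],3],[0.3,[8,-1.4,6],3],[0.3,[10.1,-1.7,10],3],[0.3,[10.1,-1.7,14],3],[0.3,[10.1,-1.7,18],3],[0.3,[10.1,-1.7,21],3],[0.3,[10.1,-1.7,23.2],3],[0.3,[10.1,-1.7,23.2],3],[0.3,[10.1,-1.7,23.2],3],[1,[10.1,-1.7,23.2],3],[1,[10.1,-1.7,23.2],3],[1,[10.1,-1.7,23.2],3],[1,[10.1,-1.7,23.2],3],[1,[10.1,-1.7,23.2],3],[1,[10.1,-1.7,23.2],3]]' 8
python3 - <<'E'
from h import *
for n in("side","wrist"):
    im=viewer.snapshot(n);cv2.imwrite(f"pics/g1{n}.png",im[:,:,::-1])
E
```

```text
clock: 4.5
tool_pos: [0.5188, 0.2323, 0.0711]
eef_rot: [1.0, -0.025, 0.0, -0.0]
contact_force: [-0.3, -0.5, 3.5]
opening: 0.296
```

View pics/g1wrist.png

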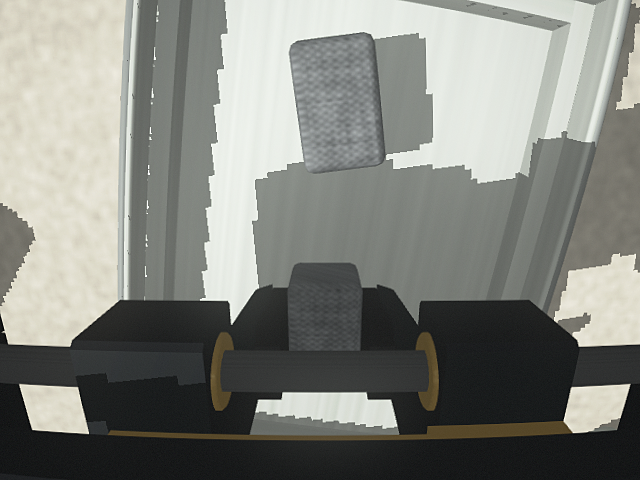

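Block B is between the fingers, with an opening of 26 mm. Block A's top face is clear, centred at about (338,103). I'll measure A here, then lift.

```bash
python3 - <<'E'
from h import *
P=viewer.camera_params("wrist")
a=np.array([atz(P,u,.0785)[:2] for u in((291,44),(372,34),(383,163),(310,172))]);print(a.round(4),a.mean(0))
for i,j in((0,3),(1,2)):
    v=a[i]-a[j];print(np.degrees(np.arctan2(v[1],v[0])))
s=r.get_state()
print(toolrel([.567,-.085,.19]).round(2),toolrel([.567,-.085,.08]).round(2))
E
python3 -m inch '[[1,[0,0,-3],0],[1,[0,0,-7],0],[1,[0,0,-11],0],[1,[0,0,-11],0]]'
```

```text
[[0.6135 0.2364]
 [0.6151 0.2126]
 [0.5775 0.2103]
 [0.5759 0.233 ]] [0.59550859 0.22308478]
5.091509135554961
3.6481449954985603
[  6.44  31.44 -11.89] [ 6.43 31.44 -0.89]
clock: 5.0
tool_pos: [0.5215, 0.2335, 0.1853]
eef_rot: [1.0, -0.026, 0.004, -0.002]
contact_force: [0.4, 0.9, 0.8]
opening: 0.295
```

```bash
python3 -m inch '[[1,[1,5,0],0],[1,[2,10,0],0],[1,[3,15,0],0],[1,[4,20,0],0],[1,[5,25,0],0],[1,[6,29,0],0],[1,[6.2,31.3,0],0],[1,[6.2,31.3,2],0],[1,[6.2,31.3,6],0],[1,[6.2,31.3,9],0],[1,[6.2,31.3,10.5],0],[1,[6.2,31.3,10.5],0],[0.45,[6.2,31.3,10.5],0],[0.45,[6.2,31.3,10.5],0],[0.45,[6.2,31.3,10.5],0]]'
python3 - <<'E'
from h import *
for n in("side","top"):
    im=viewer.snapshot(n);cv2.imwrite(f"pics/b1{n}.png",im[:,:,::-1])
E
```

```text
clock: 6.5
tool_pos: [0.5655, -0.0837, 0.0771]
eef_rot: [1.0, -0.026, 0.001, 0.0]
contact_force: [-0.1, 0.1, -0.1]
opening: 0.538
```

View pics/b1side.png

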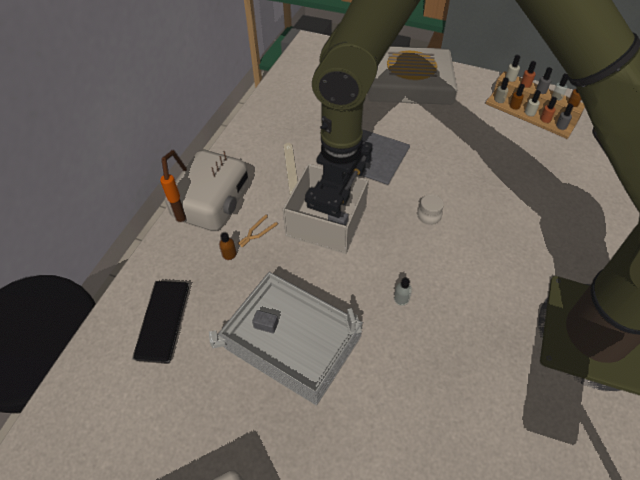

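```bash
python3 -m inch '[[0.45,[0,0,-4],0],[0.45,[0,0,-8],0],[0.3,[0,0,-11],0],[0.3,[0.2,-5,-11.5],-4],[0.3,[0.4,-10,-11.5],-7.5],[0.3,[0.7,-15,-11.5],-7.5],[0.3,[1,-20,-11.5],-7.5],[0.3,[1.2,-25,-11.5],-7.5],[0.3,[1.4,-29,-11.5],-7.5],[0.3,[1.4,-30.7,-11.5],-7.5],[0.3,[1.4,-30.7,-9],-7.5],[0.3,[1.4,-30.7,-5],-7.5],[0.3,[1.4,-30.7,-2],-7.5],[0.3,[1.4,-30.7,0.6],-7.5],[0.3,[1.4,-30.7,0.6],-7.5],[0.3,[1.4,-30.7,0.6],-7.5]]'; python3 -m inch '[[1,[0,0,0],0],[1,[0,0,0],0],[1,[0,0,0],0],[1,[0,0,0],0],[1,[0,0,-3],0],[1,[0,0,-7],0],[1,[0,0,-11],0],[1,[0,0,-11],0]]'
python3 - <<'E'
from h import *
print(toolrel([.622,-.085,.08]).round(2), R.from_quat(r.get_state()['eef_rot']).as_matrix().round(3))
for n in("top",):
    im=viewer.snapshot(n);cv2.imwrite(f"pics/b2{n}.png",im[:,:,::-1])
E
```

```text
clock: 8.2
tool_pos: [0.5944, 0.2211, 0.0703]
eef_rot: [0.999, 0.039, -0.0, 0.001]
contact_force: [0.3, -0.1, -0.1]
opening: 0.699
clock: 9.0
tool_pos: [0.5976, 0.2239, 0.1856]
eef_rot: [0.999, 0.04, 0.005, -0.002]
contact_force: [0.3, 0.7, -0.4]
opening: 0.298
[-0.13 31.02 10.44] [[ 0.997  0.079  0.01 ]
 [ 0.079 -0.997  0.005]
 [ 0.011 -0.004 -1.   ]]
```

View pics/b2top.png

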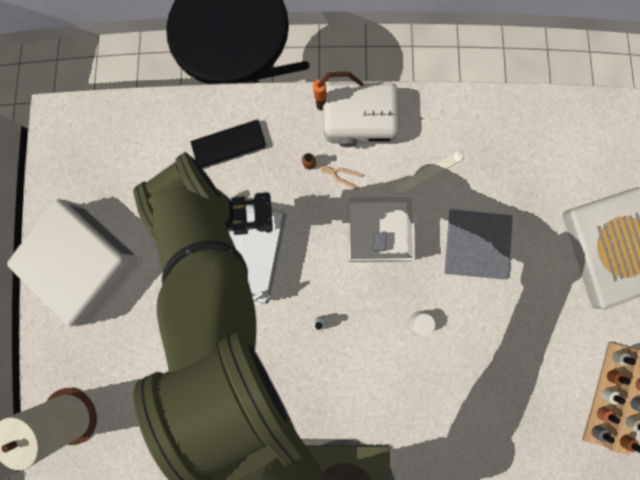

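Block B lies in the bin at about (380,241), and block A is held with an opening of 26 mm. I'm placing A in the bin.

```bash
python3 -m inch '[[1,[0,5,0],0],[1,[0,10,0],0],[1,[0,15,0],0],[1,[0,20,0],0],[1,[0,25,0],0],[1,[0,29,0],0],[1,[0,31,0],0],[1,[0,31,2],0],[1,[0,31,6],0],[1,[0,31,9],0],[1,[0,31,10.4],0],[1,[0,31,10.4],0],[0.45,[0,31,10.4],0],[0.45,[0,31,10.4],0],[0.45,[0,31,10.4],0],[0.45,[0,31,6],0],[0.45,[0,31,2],0],[0.45,[0,31,-2],0],[0.45,[0,31,-4],0]]'
python3 - <<'E'
from h import *
s=r.get_state();print(s['q'].round(2),R.from_quat(s['eef_rot']).as_matrix().round(3))
for n in("side","top"):
    im=viewer.snapshot(n);cv2.imwrite(f"pics/b3{n}.png",im[:,:,::-1])
    for o in viewer.outline_of(n,"block_a_mid"): print(n,o['p'],o['bbox'])
E
```

```text
clock: 10.95
tool_pos: [0.6208, -0.0868, 0.2247]
eef_rot: [0.999, 0.04, 0.004, 0.0]
contact_force: [0.8, -0.5, 1.2]
opening: 0.55
[ 0.21  0.73 -0.26  1.59  0.23  0.85 -1.63] [[ 0.997  0.08   0.007]
 [ 0.08  -0.997 -0.001]
 [ 0.007  0.001 -1.   ]]
side 0.72 [327.0, 210.5, 20.9, 14.1]
top 0.64 [371.3, 231.8, 12.8, 17.9]
```

View pics/b3side.png

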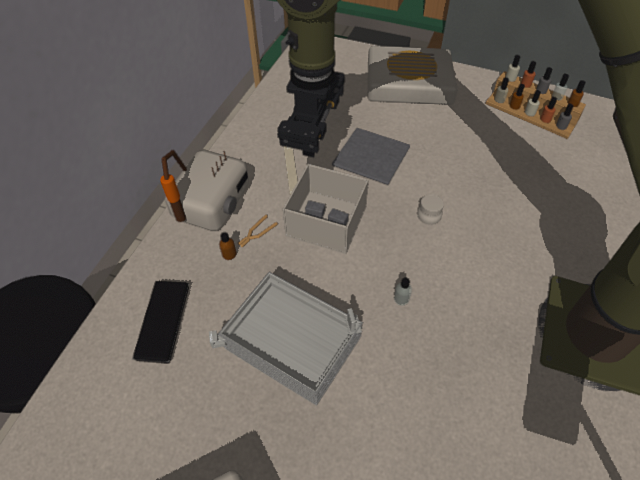

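View pics/b3top.png

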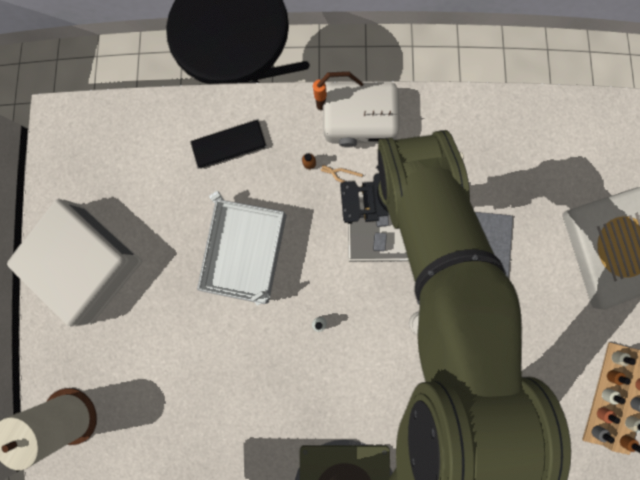

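Both blocks lie flat in the bin, at about (315,210) and (338,217) in side. Next I go above the tab with the jaws across its faces: tray diagonal direction about 34°, which means turning −119°.

```bash
python3 -m inch '[[0.3,[-1,-2,0],-8],[0.3,[-2,-4,0],-16],[0.3,[-3,-6,0],-24],[0.3,[-4,-8,0],-32],[0.3,[-5,-10,0],-40],[0.3,[-6,-12,0],-48],[0.3,[-8,-14,0],-56],[0.3,[-9,-16,0],-64],[0.3,[-10,-18,0],-72],[0.3,[-11,-20,0],-80],[0.3,[-12,-22,0],-88],[0.3,[-13,-24,0],-96],[0.3,[-14,-26,0],-104],[0.3,[-15,-27.9,0.5],-112],[0.3,[-15,-27.9,1],-119.4],[0.3,[-15,-27.9,1.5],-119.4],[0.3,[-15,-27.9,1.5],-119.4],[0.3,[-15,-27.9,1.5],-119.4]]'
python3 - <<'E'
from h import *
s=r.get_state();P=viewer.camera_params("wrist");im=viewer.snapshot("wrist");cv2.imwrite("pics/w2.png",im[:,:,::-1])
np.savez("w2.npz",K=P['intrinsics'],W=P['world_to_cam'],k1=P['k1'])
im=viewer.snapshot("side");cv2.imwrite("pics/s2.png",im[200:440,120:460,::-1].repeat(2,0).repeat(2,1))
print(s['q'].round(2),s['tool_pos'],R.from_quat(s['eef_rot']).as_matrix().round(3))
E
```

```text
clock: 12.95
tool_pos: [0.4471, 0.1787, 0.2041]
eef_rot: [0.471, 0.882, -0.001, -0.0]
contact_force: [-0.0, -0.6, -0.6]
opening: 0.702
[ 0.01  0.69 -0.79  2.02  0.73  0.74 -0.65] [0.44707691 0.17866604 0.20414529] [[-0.556  0.831 -0.001]
 [ 0.831  0.556 -0.001]
 [-0.    -0.001 -1.   ]]
```

View pics/w2.png

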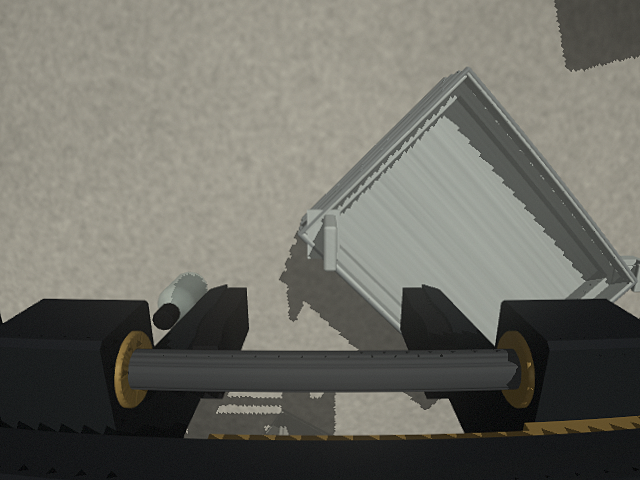

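View pics/s2.png

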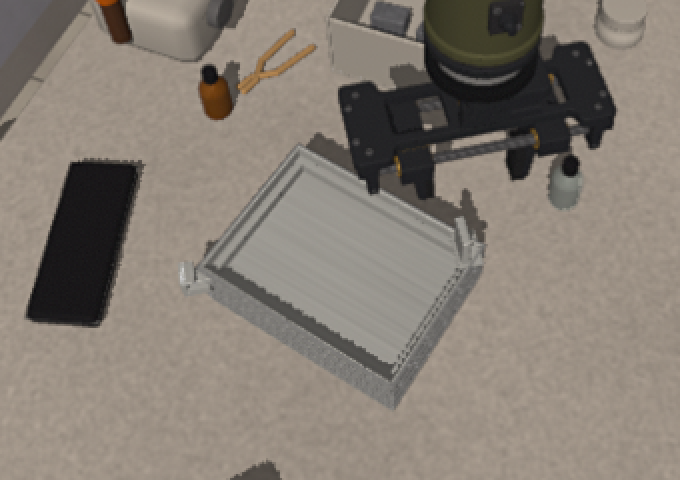

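The tab appears as a vertical strip at (331,215)–(331,270), so the jaws are aligned with it. I'll compute its position.

Run:
```python
from h import *
im=cv2.imread("pics/w2.png");cv2.imwrite("pics/w2c.png",cv2.resize(im[195:295,270:400],None,fx=6,fy=6,interpolation=cv2.INTER_CUBIC))
P=viewer.camera_params("wrist")
a=atz(P,(331,215),.112);b=atz(P,(331,269),.112);print(a,b,np.linalg.norm(a-b))
m=(a+b)/2;print(m,toolrel([m[0],m[1],.095]), np.degrees(np.arctan2(*(a-b)[1::-1])))
d=np.load("w1.npz");PW=dict(intrinsics=d['K'],world_to_cam=d['W'],k1=float(d['k1']))
print("w1 tab top strip",[proj(PW,p)*[3,3]-[615,0] for p in(a,b)])
print(tri([(PW,(205+490/3,545/3)),(P,(331,242))]))
print("tcp proj", proj(P,r.get_state()['tool_pos']))
```

```text
[0.43913089 0.19888784 0.112     ] [0.45755622 0.17165085 0.112     ] 0.03288383389840436
[0.44834356 0.18526935 0.112     ] [ 0.4689613   0.43462626 10.96477692] 124.0776329820303
w1 tab top strip [array([418.95085167, 579.40785781]), array([521.32833912, 511.86680925])]
(array([0.44864241, 0.18137699, 0.10423802]), [0.002568268752848215, 0.0025682687528481365])
tcp proj [323.51690788 321.88756188]
```

View pics/w2c.png

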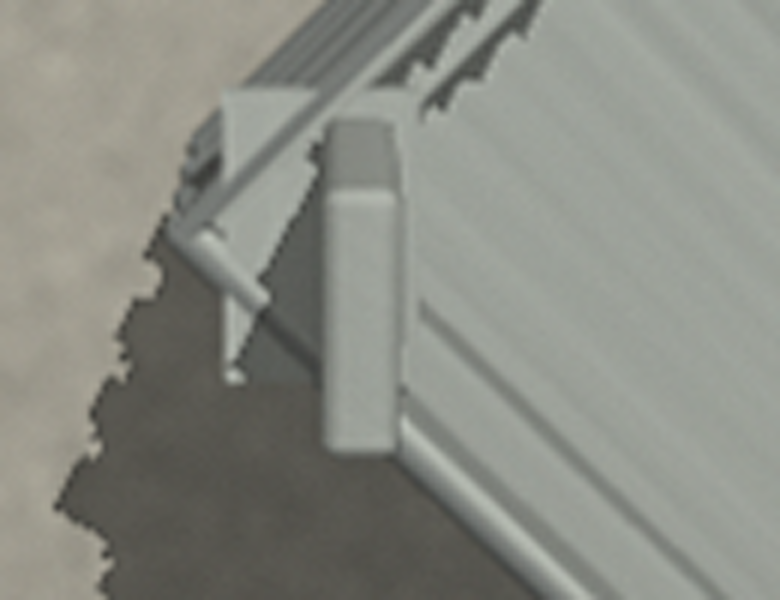

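Only the lower part of that strip is the top face. Its centre is about (331,248), giving a tab at about (0.450, 0.182), within 3 mm of the fit. I'm descending and gripping gently.

```bash
python3 -m inch '[[0.4,[0,0.2,3],0],[0.4,[0.1,0.4,6],0],[0.4,[0.1,0.4,8.5],0],[0.4,[0.1,0.4,10],0],[0.4,[0.1,0.4,10.7],0],[0.4,[0.1,0.4,10.7],0],[0.4,[0.1,0.4,10.7],0],[1,[0.1,0.4,10.7],0],[1,[0.1,0.4,10.7],0],[1,[0.1,0.4,10.7],0],[1,[0.1,0.4,10.7],0],[1,[0.1,0.4,10.7],0],[1,[0.1,0.4,10.7],0]]' 12
python3 - <<'E'
from h import *
s=r.get_state()
for n in("wrist","side"):
    im=viewer.snapshot(n);cv2.imwrite(f"pics/t1{n}.png",im[:,:,::-1] if n=="wrist" else im[200:440,120:460,::-1].repeat(2,0).repeat(2,1))
E
```

```text
clock: 14.35
tool_pos: [0.4492, 0.1819, 0.0977]
eef_rot: [0.47, 0.883, -0.001, -0.0]
contact_force: [-0.5, 1.3, 4.2]
opening: 0.092
```

View pics/t1wrist.png

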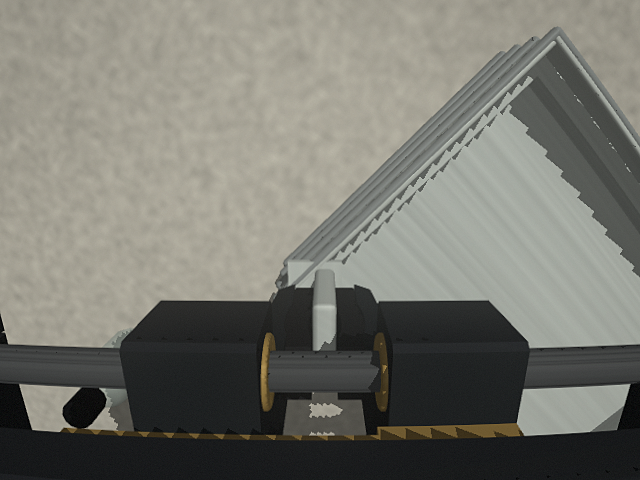

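View pics/t1side.png

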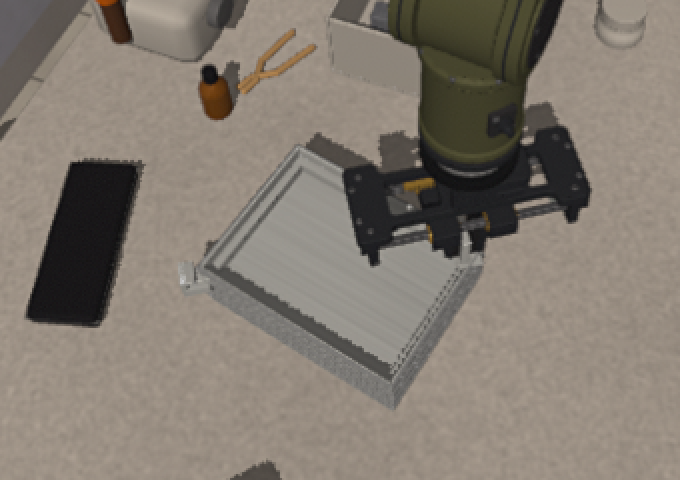

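The tab is held at 8.1 mm. I'll start the peel slowly along an arc about the far corner, which lies in the +y tool direction.

```bash
python3 -m inch '[[1,[0,0.05,-0.3],0],[1,[0,0.1,-0.6],0],[1,[0,0.17,-0.9],0],[1,[0,0.23,-1.2],0],[1,[0,0.3,-1.5],0],[1,[0,0.4,-1.8],0],[1,[0,0.4,-1.8],0],[1,[0,0.4,-1.8],0]]'
python3 - <<'E'
from h import *
s=r.get_state();print(s['moment'])
for n in("wrist","side"):
    im=viewer.snapshot(n);cv2.imwrite(f"pics/t2{n}.png",im[:,:,::-1] if n=="wrist" else im[200:440,120:460,::-1].repeat(2,0).repeat(2,1))
E
```

```text
clock: 15.25
tool_pos: [0.4533, 0.1845, 0.1158]
eef_rot: [0.47, 0.883, -0.0, 0.0]
contact_force: [-1.4, -1.4, -2.0]
opening: 0.102
[-0.55938531  0.30955138 -0.08834629]
```

View pics/t2wrist.png

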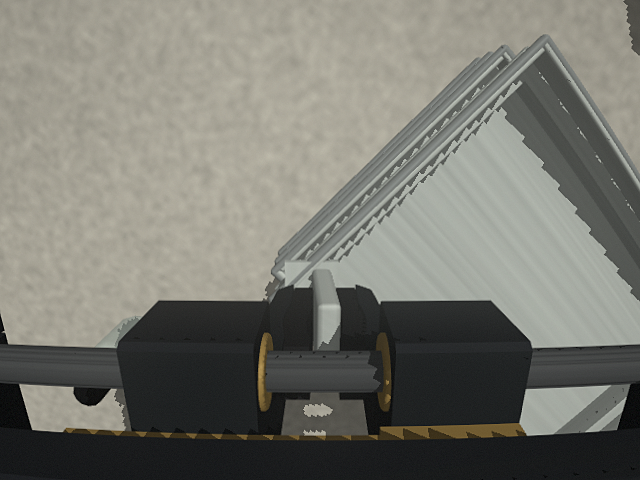

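View pics/t2side.png

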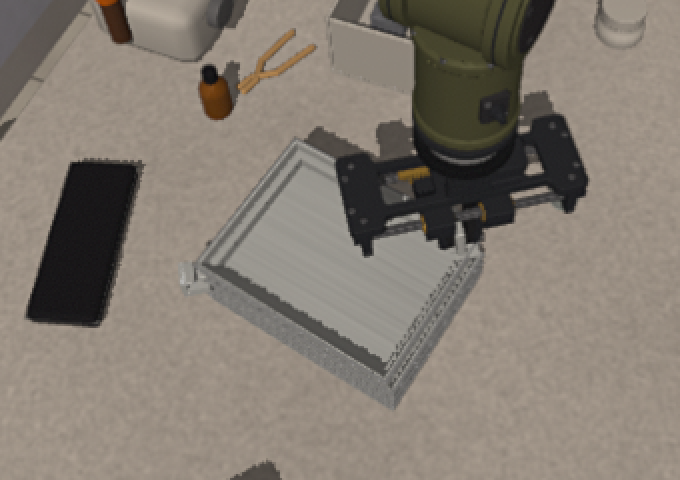

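The tab's corner is rising, the stack is unmoved, and the tray is tilting in the gentle grip. I'll continue the arc.

```bash
python3 -m inch '[[1,[0,0.1,-0.3],0],[1,[0,0.2,-0.6],0],[1,[0,0.3,-0.9],0],[1,[0,0.4,-1.2],0],[1,[0,0.5,-1.6],0],[1,[0,0.6,-2],0],[1,[0,0.75,-2.4],0],[1,[0,0.75,-2.4],0],[1,[0,0.75,-2.4],0]]'
python3 - <<'E'
from h import *
s=r.get_state();print(s['moment'])
for n in("wrist","side"):
    im=viewer.snapshot(n);cv2.imwrite(f"pics/t3{n}.png",im[:,:,::-1] if n=="wrist" else im[200:440,120:460,::-1].repeat(2,0).repeat(2,1))
E
```

```text
clock: 16.25
tool_pos: [0.4595, 0.1888, 0.1398]
eef_rot: [0.47, 0.883, 0.0, 0.0]
contact_force: [-2.1, -1.4, -2.6]
opening: 0.124
[-0.38140013  0.48020772 -0.05888273]
```

View pics/t3side.png

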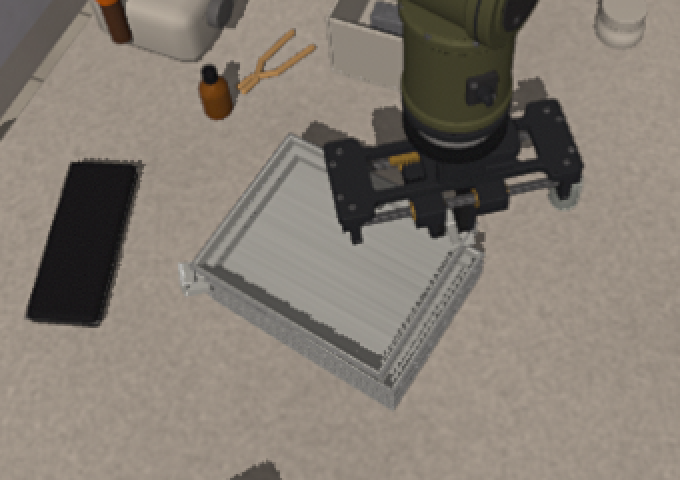

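View pics/t3wrist.png

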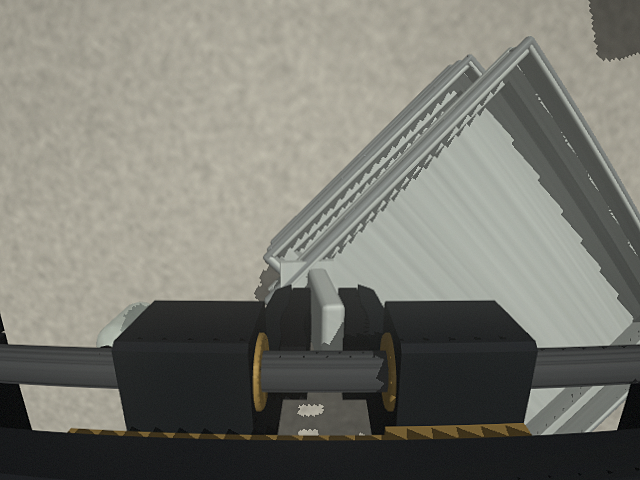

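The tilt is about 0.19 rad and the far corner is still at its catch. I'll go a bit further, then draw it free.

```bash
python3 -m inch '[[1,[0,0.1,-0.3],0],[1,[0,0.25,-0.6],0],[1,[0,0.4,-0.9],0],[1,[0,0.5,-1.2],0],[1,[0,0.5,-1.2],0],[1,[0,0.5,-1.2],0]]'
python3 - <<'E'
from h import *
s=r.get_state();print(s['moment'])
for n in("side",):
    im=viewer.snapshot(n);cv2.imwrite(f"pics/t4{n}.png",im[200:440,120:460,::-1].repeat(2,0).repeat(2,1))
E
```

```text
clock: 16.95
tool_pos: [0.4631, 0.1913, 0.1516]
eef_rot: [0.47, 0.883, -0.001, -0.0]
contact_force: [-4.5, -1.7, -1.3]
opening: 0.135
[-0.68492359  1.11581693 -0.08527608]
```

View pics/t4side.png

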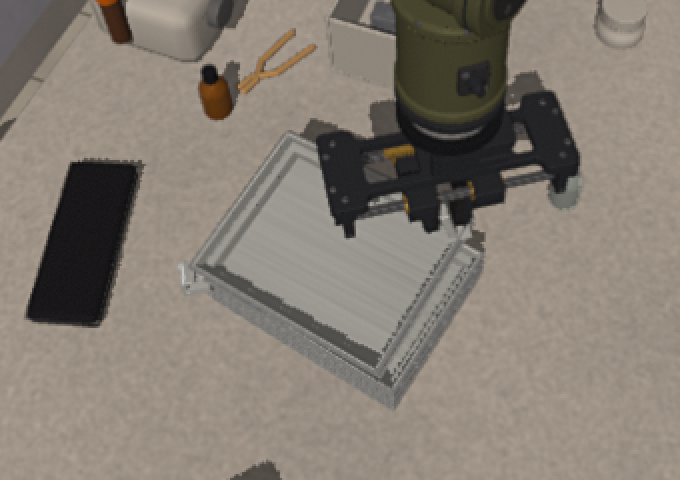

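Now I draw it 3 cm level towards the tab side.

```bash
python3 -m inch '[[1,[0,-0.4,0],0],[1,[0,-0.8,0],0],[1,[0,-1.2,0],0],[1,[0,-1.6,0],0],[1,[0,-2,0],0],[1,[0,-2.5,0],0],[1,[0,-3,0],0],[1,[0,-3,0],0],[1,[0,-3,0],0]]'
python3 - <<'E'
from h import *
s=r.get_state();print(s['moment'])
for n in("wrist","side"):
    im=viewer.snapshot(n);cv2.imwrite(f"pics/t5{n}.png",im[:,:,::-1] if n=="wrist" else im[200:440,120:460,::-1].repeat(2,0).repeat(2,1))
E
```

```text
clock: 17.9
tool_pos: [0.4388, 0.1749, 0.1518]
eef_rot: [0.47, 0.883, 0.0, 0.0]
contact_force: [-0.5, 0.1, -1.4]
opening: 0.11
[-0.06956503  0.07033848 -0.00186516]
```

View pics/t5side.png

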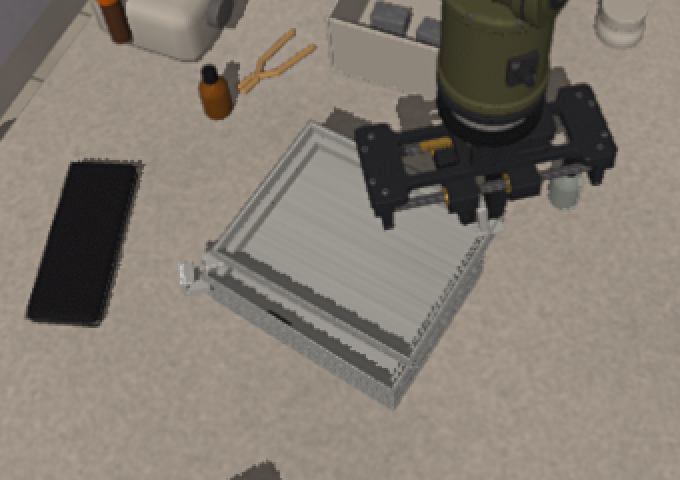

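View pics/t5wrist.png

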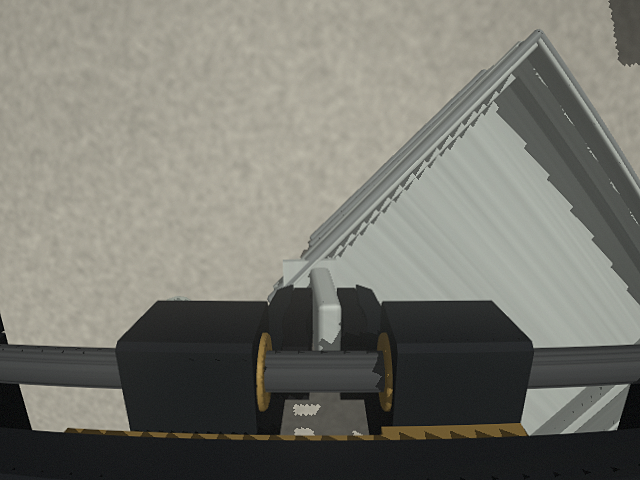

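The tray is clear of the catch, since its far corner has moved away from the tongue. I'll squeeze to level it and lift.

```bash
python3 -m inch '[[1,[0,0,-0.5],0],[1,[0,0,-1],0],[1,[0,0,-2],0],[1,[0,0,-3],0],[1,[0,0,-4],0],[1,[0,0,-5.5],0],[1,[0,0,-7],0],[1,[0,0,-8.5],0],[1,[0,0,-10],0],[1,[0,0,-10],0],[1,[0,0,-10],0]]' 50
python3 - <<'E'
from h import *
s=r.get_state();print(s['q'].round(2),R.from_quat(s['eef_rot']).as_matrix().round(3))
for n in("top","side"):
    im=viewer.snapshot(n);cv2.imwrite(f"pics/t6{n}.png",im[:,:,::-1])
E
```

```text
clock: 19.1
tool_pos: [0.4387, 0.1747, 0.2519]
eef_rot: [0.47, 0.883, 0.0, 0.0]
contact_force: [0.7, -0.6, -2.3]
opening: 0.084
[ 0.06  0.61 -0.86  1.99  0.63  0.83 -0.57] [[-0.559  0.829  0.001]
 [ 0.829  0.559 -0.   ]
 [-0.001  0.    -1.   ]]
```

View pics/t6side.png

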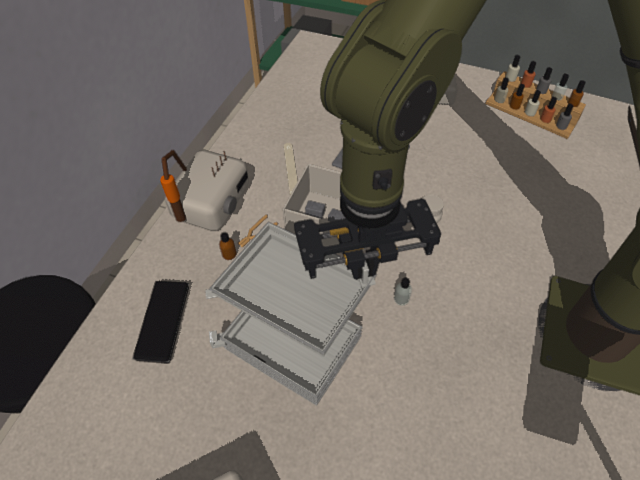

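View pics/t6top.png

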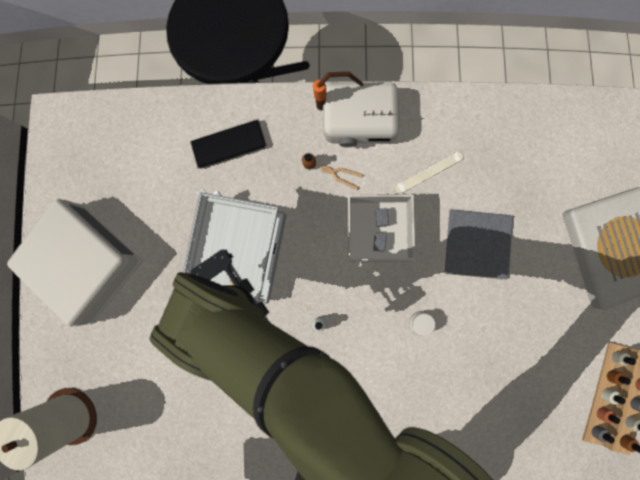

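The tray is level, the stack is standing in place, and both blocks are in the bin. I'm carrying it to the pad at constant orientation.

```bash
python3 -m inch '[[1,[-1,-0.6,0],0],[1,[-3,-1.8,0],0],[1,[-5.5,-3.3,0],0],[1,[-8,-4.9,0],0],[1,[-11,-6.7,0],0],[1,[-14,-8.5,0],0],[1,[-17,-10.3,0],0],[1,[-20,-12.1,0],0],[1,[-23,-14,0],0],[1,[-26,-15.8,0],0],[1,[-29,-17.6,0],0],[1,[-32,-19.4,0],0],[1,[-35,-21.2,0],0],[1,[-38,-23.1,0],0],[1,[-40.5,-24.6,0],0],[1,[-42.5,-25.8,0],0],[1,[-44,-26.7,0],0],[1,[-45.1,-27.4,0],0],[1,[-45.1,-27.4,0],0],[1,[-45.1,-27.4,0],0]]'; python3 -m inch '[[1,[0,0,1],0],[1,[0,0,2],0],[1,[0,0,3],0],[1,[0,0,4],0],[1,[0,0,4],0],[1,[0,0,4],0],[1,[0,0,4],0],[1,[0,0,4],0]]'
python3 - <<'E'
from h import *
s=r.get_state();print(s['q'].round(2),s['tool_pos'],R.from_quat(s['eef_rot']).as_matrix().round(3))
for n in("top","side"):
    im=viewer.snapshot(n);cv2.imwrite(f"pics/f{n}.png",im[:,:,::-1])
E
```

```text
clock: 21.2
tool_pos: [0.4632, -0.3514, 0.2514]
eef_rot: [0.469, 0.883, 0.0, -0.001]
contact_force: [0.6, -0.0, -2.2]
opening: 0.085
clock: 22.0
tool_pos: [0.4639, -0.3523, 0.2122]
eef_rot: [0.47, 0.883, 0.0, 0.001]
contact_force: [0.3, -0.6, -2.3]
opening: 0.085
[ 1.04  0.81 -0.87  1.72  0.74  0.97  0.48] [ 0.4638609  -0.35229699  0.21220361] [[-0.559  0.829  0.001]
 [ 0.829  0.559 -0.   ]
 [-0.001  0.001 -1.   ]]
```

View pics/fside.png

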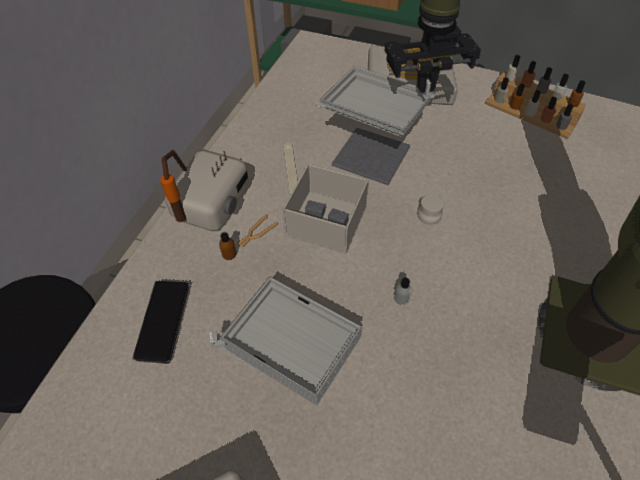

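View pics/ftop.png

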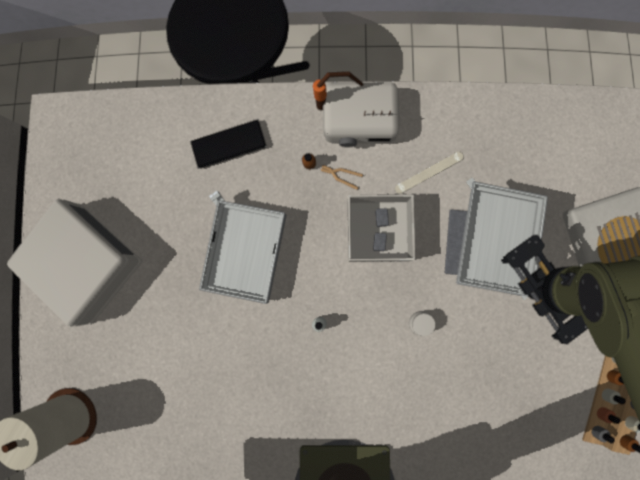

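The tray is held over the pad, and the bin, blocks, bottles, jar and stack are where they were. I'll check its centre and level from both views.

Run:
```python
from h import *
from scipy.optimize import least_squares
PT=viewer.camera_params("top");PS=viewer.camera_params("side")
loc=np.array([[.1,.075,0],[.1,-.075,0],[-.1,-.075,0],[-.1,.075,0]])
T=[(473,182),(547.5,192.5),None,(458,285)]
S=[(320,98.5),(358,70),(429,97),(408.5,131)]
def g(p):
    o=[]
    for l,a,b in zip(loc,T,S):
        w=R.from_rotvec(p[3:6]).apply(l)+p[:3]
        if a: o+=list(proj(PT,w)-a)
        if b: o+=list(proj(PS,w)-b)
    return np.array(o)
q=least_squares(g,[.56,-.31,.19,0,0,-.19]).x
n=R.from_rotvec(q[3:]).apply([0,0,1]);print("rim centre",q[:3].round(3),"mid z",q[2]-.014,"tilt",np.arccos(n[2]),g(q).round(1))
print("xy offset from pad",(q[:2]-[.561,-.312]).round(3))
```

```text
rim centre [ 0.559 -0.314  0.176] mid z 0.16248091925533598 tilt 0.08480616764674412 [ 1.   0.9  1.7 -0.2 -2.4  3.  -4.8 -2.   2.5  0.1  1.6 -0.7 -2.9  0.5]
xy offset from pad [-0.002 -0.002]
```

```bash
python3 -m inch '[[1,[0,0,0],0],[1,[0,0,0],0],[1,[0,0,0],0],[1,[0,0,0],0],[1,[0,0,0],0]]'; python3 -c "
from plant import r;print(abs(r.get_state()['qd']).max());print(r.finish_job())"
```

```text
clock: 22.6
tool_pos: [0.4635, -0.3522, 0.2117]
eef_rot: [0.47, 0.883, -0.0, 0.0]
contact_force: [0.2, -0.6, -1.9]
opening: 0.087
0.0016719452498389115
the job is handed in; nothing more can be done
None
```

The job is handed in, finished at 22.6 s of the 72 s allowed; no verdict is reported, so what follows is from my own checks.

**What I did:** I put both grey blocks in the bin. I then gripped the tab gently (12 N) and raised its corner along an arc about the catch, to roughly 0.25 rad. I drew the tray 3 cm free, squeezed it level at 50 N and carried it to the pad.

**Last checks:**
- **Tray position:** its centre is about 3 mm from the pad's centre. Its height is about 0.16 m from the image fit and 0.18 m from the arm's pose; both are within the limits.
- **Grip and stillness:** the tab is still gripped at about 7.5 mm opening with about 2 N of load, and the arm is still.
- **Everything else:** both blocks are in the bin. The other trays, bottles and jar look unmoved in the side and top views.

**What disagreed:**
- **Tilt:** the final fit gave 0.08 rad. It left errors of up to 5 pixels, so part of that is probably measuring error; the views look level.
- **Tab-top height:** my first reading came out about 10 mm too high. A close wrist view corrected the tab's position before I gripped it.

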